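# Snap the cover on a fridge air-filter housing

## Task

Pick up the white vented cover and fit it on the grey air-filter housing in the sprung cradle: set it square over the opening and press it gently straight down until the clip arms at both ends have snapped under the orange rims and it sits fully home, then stop pushing and let go. The cradle sinks softly under the push; never drive the housing down on to the cradle's stops or hammer the cover on, and leave everything else where it is.

Things in the scene. Friction and masses are not known exactly. Their poses are not given: they have to be found in the camera images.
- cover_grip (a point): Grip point of the loose white cover, in its upright grip tab (36 mm along x, 12 mm thick along y, 40 mm tall): 25 mm above the plate's top, 15 mm below the tab's top, in the middle of the plate. z up, x from clip to clip; the cover fits either way round. The plate's underside is 29 mm below this point.
- cover: The cover: vented plate 106 (x) x 66 (y) x 4 mm with the grip tab on top and, beneath, four round-ended pegs 8 mm thick, 18 mm long, at x +-40.5, y +-20.5 mm, on which it starts standing on the table. Origin: under the middle, level with the peg ends, 47 mm below the grip point. About 0.12 kg with its clips (varies).
- clip_a_end (a point): Point on the underside of the cover's plate at its +x end, 52 mm from the middle, beside an orange clip arm just outside the plate's end (24 mm wide, reaching 15 mm below the plate). The rigid arm has a barb sloped 25 degrees and yields straight outward on a 1600 N/m spring, by 2.5 mm to pass the rim.
- clip_b_end (a point): The same at the cover's -x end.
- housing_seat (a point): Centre of the grey housing's top opening, level with its top edge, 88 mm above the table at rest. Home, the plate's underside rests here (grip point 29 mm above). z up, x along the housing: 100 (x) x 60 x 40 mm, opening 92 x 52 mm, 22 mm deep (pegs have 1.5 mm play). Orange rims on the x ends stand out 4 mm, 44 mm wide, 4 mm thick. Barbs meet them 11 mm above home, are under them below 2 mm.
- housing (a joint): How far (m) the housing has sunk straight down in its damped, sprung cradle: 0 at rest, stops at 0.030; past 0.027 (a push near 16 N) counts as driven on to them, and so does past 0.023 once the clips have snapped. The push at which they snap differs with friction, about 8 to 13 N in all; it then drops and the housing springs up some 6 mm to the cover.
- cradle: Aluminium plate 150 (x) x 110 x 12 mm fixed to the table, carrying the sprung housing over its middle, x along the housing; origin at the centre of its underside.
- cartridge: Bystander, leave alone: spare filter cartridge, white box 90 x 50 x 22 mm with dark slats on top; origin at the centre of its underside.
- tape_roll: Bystander, leave alone: roll of blue tape, 100 mm across, 25 mm high; origin at the centre of its underside.
- driver: Bystander, leave alone: screwdriver lying down; origin at the centre of its underside.
- bracket: Bystander, leave alone: steel shelf bracket, 120 mm long, 30 mm high; origin at the centre of its underside.
- bolt_pot: Bystander, leave alone: blue plastic pot, 70 mm across, 50 mm high; origin at the centre of its underside.
- egg_tray: Bystander, leave alone: clear egg tray, 110 x 200 x 60 mm; origin at the centre of its underside.
- cleaner: Bystander, leave alone: white spray-cleaner bottle with blue cap, 64 mm across, 170 mm high; origin at the centre of its underside.
Mind the look-alikes: they are no part of the job. What is shaped like the cover but purple is not meant. Leave any green look-alike of the cradle alone.

How it is judged:
By the outcome, as a careful person would: the job done as asked, in the order asked, and still so for the second after the job is handed in, with the robot touching nothing.
It also fails if it takes over 51 s, if anything falls off the work surface, if the arm or the gripper's body presses on something with over 40 N, if the wrist force passes 120 N, or if a joint passes its speed limit or range.

## Robot

A 7-joint arm with a two-finger parallel gripper is mounted at the origin on the work surface. World frame = base frame: x ahead of the robot, y to its left, z up, the work surface at z = 0. Lengths are in mm, angles in rad, forces in N, time in s.
With the tool pointing down it reaches from about 400 to 875 mm from the base axis. Payload 4.4 kg.
Tool frame: the origin (TCP) lies at the very end of the fingers, on their centre line; the grasp point (between the pads) lies 19 mm behind it; z points along the fingers, y is the line along which they close (so a half turn about z gives the same grasp; the last joint's range is limited). The gripper opens to 85 mm and grips with 20 to 120 N. Pads are 22 mm wide; open, the fingers measure 114 mm over their backs; the gripper's body (76 mm by 85 mm) begins 54 mm behind the grasp point. The pads swing forward as they close: fully open they stand 13 mm farther back than shut.
Start: joints at [1.044, 0.628, 0.038, 1.517, -0.027, 0.996, -0.02], TCP at [289.06, -582.204, 231.313] pointing down, gripper open.
Joint ranges: [-3.06, 3.06], [-0.37, 2.12], [-1.25, 1.32], [0.18, 2.47], [-1.1, 4.24], [0.23, 1.98], [-2.94, 2.94]. Speed limits (rad/s): [2.57, 2.57, 3.14, 3.14, 3.14, 3.14, 3.14].

## Interface

Orientations are given as a unit quaternion [w, x, y, z].
In Python, from rig import env gives the robot as it stands. The module is installed in compiled form; this text tells all that it offers.
- The arm moves only by the shell command python3 -m crank 'ROWS' [OPENING] [FORCE]. ROWS is text: rows parted by semicolons, each of 4 numbers parted by spaces: the shift along the world's x, y, z in units of 25 mm (1.0 is 25 mm), then the turn about the world's z in units of 6 degrees (1.0 is 6 degrees). In form: tx ty tz roll; .... A call has 1 to 12 rows; each row is the pose to reach, as a shift and turn from the pose commanded when the call began; what a row does not reach only later rows make up. A row lasts 1/8 s, in which the tool goes at most 62.5 mm and 10.7 degrees, less where a joint would pass 70% of its speed; a pose out of reach is approached as far as the arm can. A call with a gripper value outside its range is refused whole. OPENING is the closure, from 0 (fully open) to 1 (shut), set as the call begins (- or left out, the last holds). The fingers move at their own pace and stop on an object; FORCE is the grip in N (left out, the last holds). Time passes only in rows, so rows that repeat a pose let the fingers close. It gives the time, the measured TCP pose, the force, the opening and the grip force at its end, in the units of the state.
- env.sense(): the state, without advancing time (a new reading comes with each control period).
- env.grab_frame(name): name is "scene" or "side" or "wrist"; returns a dict with "pixels" (420x560x3 uint8, red, green, blue), "fx", "fy", "cx", "cy" (pixels), "extrinsics" (4x4, takes a point from camera to world coordinates). Camera axes: x right, y up, looking along -z (the intrinsics and any distortion apply to the point x, -y, -z); pixel columns grow to the right and rows downward; lengths in mm; the calibration is good to about 2 mm. A picture is of the moment at which its call begins. There is no depth.
- env.close_job(): hands the job in; it is judged then, once.
Trained networks look in a picture, given as the dict that the camera call returned (one of the last four; its "shot" number tells which), for a name from the list of things; names that differ only in an ending like _2 or _b are one class to them, and where a whole thing is asked for, a point or a joint stands for the part that bears it (a point fixed in the world has none). Each returns a list of dicts, best first, with "conf" (0 to 1); they miss things now and then, are a little off and sometimes report something else, mostly with a low value. They report only what shows in the picture. A call takes as long as a camera call. They do not tell look-alikes from the thing itself.
- env.find_in(picture, label): "box" ([left, top, right, bottom] in pixels, round what is visible of it).
- env.mark_of(picture, label): "point" ([column, row] in pixels: a listed point, or the origin of a listed thing).
The state is a dict: "t": time; "qpos": joint angles; "joint_velocities": joint speeds; "joint_torque": joint torques, N m; "ee_pos": TCP position; "tcp_rot": TCP orientation; "contact_force": force on the tool from outside, world axes, zero at the start; "torque": the same for the moment, N m; "opening": finger opening in mm; "grip_force": force on a finger pad.
Only numpy, scipy, OpenCV 4.12 (cv2) and the standard library are available. Lean on these libraries where they do the work, as an engineer would, in place of code of your own. Each camera call takes 0.05 s, during which the arm holds its last target. There are 200 camera calls.

## Working session

There is one attempt and no reset: what is moved stays moved. The work goes in short steps, Python scripts to look and compute and a shell command to move; the robot and the scene stay as the last step left them, time stands still between calls to the robot, and variables do not carry over. Pictures are saved under pics/ and viewed, at most 10 in all, crops included, and the job is handed in when it is done.

```bash
mkdir -p pics; cat > h.py <<'E'
import numpy as np, cv2
from rig import env
def ray(p,px):
    d=np.array([(px[0]-p['cx'])/p['fx'],-(px[1]-p['cy'])/p['fy'],-1.]);T=np.array(p['extrinsics'])
    d=T[:3,:3]@d; return T[:3,3],d/np.linalg.norm(d)
def atz(p,px,z):
    o,d=ray(p,px); return o+d*(z-o[2])/d[2]
def tri(obs):
    A=np.zeros((3,3));b=np.zeros(3)
    for p,px in obs:
        o,d=ray(p,px);M=np.eye(3)-np.outer(d,d);A+=M;b+=M@o
    return np.linalg.solve(A,b)
def save(p,n): cv2.imwrite('pics/'+n,cv2.cvtColor(p['pixels'],cv2.COLOR_RGB2BGR))
E
python3 - <<'E'
from h import *
s=env.sense();print(s['t'],s['ee_pos'],s['tcp_rot'],s['contact_force'],s['opening'])
P={n:env.grab_frame(n) for n in('scene','side','wrist')}
for n,p in P.items():
    save(p,n+'0.png'); print(n,p.keys(),np.array(p['extrinsics'])[:3,3].round())
    for l in('cover_grip','clip_a_end','clip_b_end','housing_seat','cradle'):
        print(n,l,[(np.round(r['point']),round(r['conf'],2)) for r in env.mark_of(p,l)][:5])
m=np.hstack([cv2.imread('pics/scene0.png'),cv2.imread('pics/side0.png')]);cv2.imwrite('pics/both.png',m)
E
```

```text
0.0 [ 288.78466673 -581.62625291  230.40897575] [-9.13783522e-04  9.73574898e-01  2.28366007e-01 -2.23766841e-04] [-0.1721818   0.64596162 -0.36883784] 85.41836148999981
scene dict_keys(['pixels', 'fx', 'fy', 'cx', 'cy', 'extrinsics', 'shot']) [1113.  688.  852.]
scene cover_grip [(array([343., 280.]), 0.71), (array([416., 376.]), 0.7), (array([370., 231.]), 0.64), (array([172., 216.]), 0.21)]
scene clip_a_end [(array([326., 302.]), 0.78), (array([361., 253.]), 0.73)]
scene clip_b_end [(array([379., 226.]), 0.93), (array([350., 271.]), 0.67)]
scene housing_seat [(array([309., 154.]), 0.64)]
scene cradle [(array([304., 180.]), 0.86), (array([277., 231.]), 0.7)]
side dict_keys(['pixels', 'fx', 'fy', 'cx', 'cy', 'extrinsics', 'shot']) [-29. 694. 762.]
side cover_grip [(array([208., 266.]), 0.83), (array([272., 286.]), 0.8)]
side clip_a_end [(array([254., 288.]), 0.83), (array([193., 264.]), 0.73)]
side clip_b_end [(array([292., 303.]), 0.72), (array([226., 282.]), 0.7)]
side housing_seat [(array([367., 221.]), 0.77), (array([279., 211.]), 0.58)]
side cradle [(array([363., 246.]), 0.83), (array([276., 235.]), 0.74)]
wrist dict_keys(['pixels', 'fx', 'fy', 'cx', 'cy', 'extrinsics', 'shot']) [ 363. -545.  373.]
wrist cover_grip []
wrist clip_a_end []
wrist clip_b_end []
wrist housing_seat []
wrist cradle []
```

```bash
ls pics
```

```text
both.png
scene0.png
side0.png
wrist0.png
```

View pics/scene0.png

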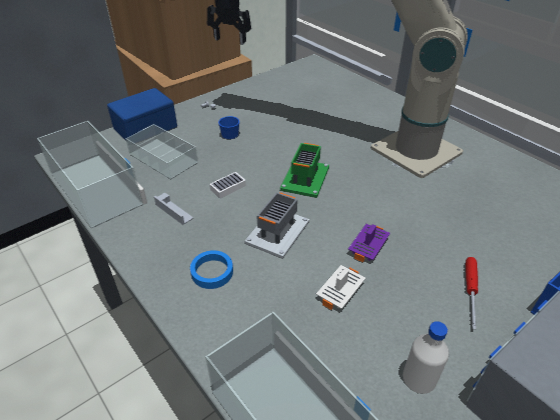

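View pics/side0.png

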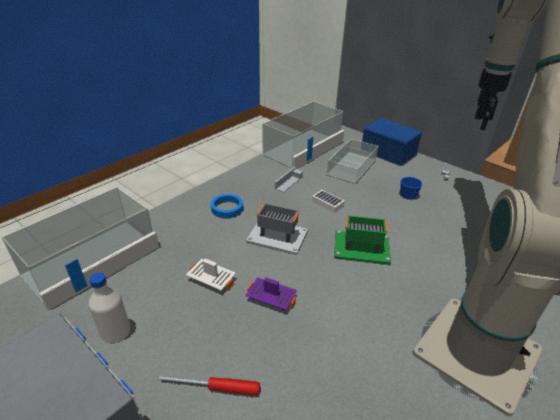

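The scene view shows the white cover at (342,285) and the purple look-alike at (370,242). The grey housing on its aluminium cradle is at (277,220) and the green look-alike at (306,170). In the side view they are white (210,272), purple (272,292), grey (277,222) and green (365,238). I choose the white cover and the grey housing.

```bash
python3 - <<'E'
from h import *
a=env.grab_frame('scene');b=env.grab_frame('side')
def near(p,l,c,r=35):
    for m in env.mark_of(p,l):
        if np.hypot(*(np.array(m['point'])-c))<r and m['conf']>.3: return m['point']
for l,ca,cb in(('cover_grip',(341,280),(209,268)),('clip_a_end',(326,302),(193,264)),('clip_b_end',(355,271),(226,282)),('cradle',(277,231),(276,235)),('housing_seat',(278,200),(279,211))):
    x,y=near(a,l,ca,16),near(b,l,cb,16);print(l,x,y)
    if x is not None and y is not None: print('  ',tri([(a,x),(b,y)]).round(1))
c=np.hstack([cv2.resize(a['pixels'][185:320,235:400],None,fx=2.4,fy=2.4,interpolation=2),cv2.resize(b['pixels'][185:320,175:340],None,fx=2.4,fy=2.4,interpolation=2)])
cv2.imwrite('pics/crop1.png',c[:,:,::-1])
E
```

```text
cover_grip [341.2, 281.2] [208.0, 265.9]
   [584.5 252.9  44.9]
clip_a_end [325.4, 302.6] None
clip_b_end [352.2, 269.9] [228.5, 277.6]
   [530.4 235.7  28.5]
cradle [280.1, 231.2] [276.3, 234.1]
   [568.4  19.8  14.2]
housing_seat [279.4, 206.8] [277.9, 209.1]
   [568.9  16.4  97.7]
```

View pics/crop1.png

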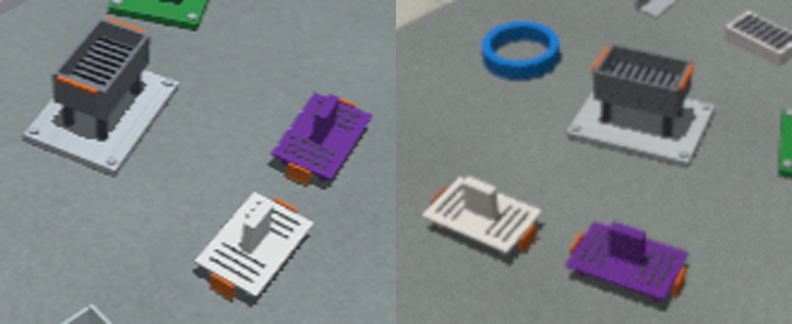

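The crop confirms it: white vented cover with orange clips beside the purple one, and the grey housing on the aluminium plate. Next I go above the housing for a close look.

```bash
python3 -m crank '8.4 23.4 2.4 -1.5;8.4 23.4 2.4 -1.5;8.4 23.4 2.4 -1.5;8.4 23.4 2.4 -1.5;8.4 23.4 2.4 -1.5;8.4 23.4 2.4 -1.5;8.4 23.4 2.4 -1.5;8.4 23.4 2.4 -1.5;8.4 23.4 2.4 -1.5;8.4 23.4 2.4 -1.5;8.4 23.4 2.4 -1.5;8.4 23.4 2.4 -1.5' 0
python3 - <<'E'
from h import *
p=env.grab_frame('wrist');save(p,'w1.png');print(np.array(p['extrinsics']).round(2),p['fx'])
for l in('cover_grip','clip_a_end','clip_b_end','housing_seat','cradle'):
    print(l,[(np.round(r['point']),round(r['conf'],2),atz(p,r['point'],{'cover_grip':47,'housing_seat':88,'cradle':0}.get(l,18)).round(1)[:2]) for r in env.mark_of(p,l)][:5])
E
```

```text
t: 3.0
ee_pos: [498.8, 2.2, 291.2]
tcp_rot: [0.0, 0.988, 0.151, -0.0]
contact_force: [0.5, -1.1, 0.1]
opening: 85.6
grip_force: 0.0
[[ 3.0000e-01  9.0000e-01  3.1000e-01  5.7829e+02]
 [-9.5000e-01  2.8000e-01  1.0000e-01  2.6980e+01]
 [ 0.0000e+00 -3.3000e-01  9.4000e-01  4.3336e+02]
 [ 0.0000e+00  0.0000e+00  0.0000e+00  1.0000e+00]] 299.8772232965423
cover_grip [(array([125., 178.]), 0.82, array([428.5, 192.5])), (array([90., 38.]), 0.8, array([581.3, 252.2]))]
clip_a_end [(array([128., 140.]), 0.61, array([472.6, 207.5]))]
clip_b_end [(array([145., 208.]), 0.75, array([382. , 170.7])), (array([113.,  89.]), 0.61, array([531.9, 235.6]))]
housing_seat [(array([286., 112.]), 0.88, array([572.8,  16.2])), (array([330., 295.]), 0.65, array([ 365.1, -113.4]))]
cradle [(array([289., 110.]), 0.79, array([574. ,  10.5])), (array([317., 265.]), 0.58, array([ 357.7, -108.1]))]
```

View pics/w1.png

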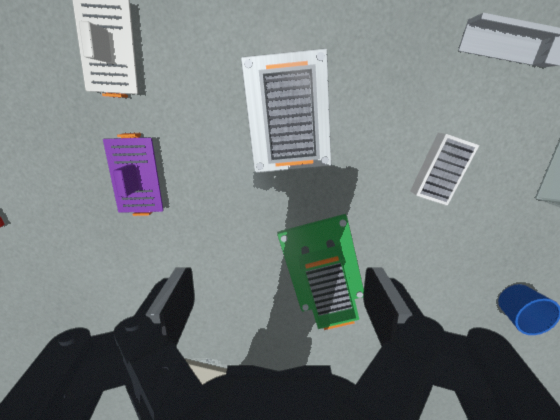

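The wrist view shows the housing at (290,112) with its rims at (288,64) and (295,163). The white cover is at (105,45), purple at (132,177), and the green look-alike at (325,275). Next I move closer to the white cover.

```bash
python3 -m crank '0.8 8.9 -2.4 0;0.8 8.9 -2.4 0;0.8 8.9 -2.4 0;0.8 8.9 -2.4 0;0.8 8.9 -2.4 0;0.8 8.9 -2.4 0'
cat >> h.py <<'E'
def oranges(p,z,box=None,mn=15):
    h=cv2.cvtColor(p['pixels'],cv2.COLOR_RGB2HSV)
    m=cv2.inRange(h,(5,150,90),(20,255,255))
    n,_,st,c=cv2.connectedComponentsWithStats(m)
    return [(st[i,4],c[i].round(1),st[i,:4],atz(p,c[i],z).round(1)[:2]) for i in range(1,n) if st[i,4]>=mn]
E
python3 - <<'E'
from h import *
p=env.grab_frame('wrist');save(p,'w2.png')
Z={'cover_grip':47,'housing_seat':88,'cradle':0}
for l in('cover_grip','clip_a_end','clip_b_end','housing_seat'):
    print(l,[(np.round(r['point']),round(r['conf'],2),atz(p,r['point'],Z.get(l,18)).round(1)[:2]) for r in env.mark_of(p,l)][:5])
for o in oranges(p,11): print(o)
print('w1 frame oranges')
q=dict(p);q['pixels']=cv2.imread('pics/w1.png')[:,:,::-1].copy()
E0=np.array([[.3,.9,.31],[-.95,.28,.1],[0,-.33,.94]])
for o in oranges(q,86): print(o[:3])
E
```

```text
t: 4.05
ee_pos: [519.3, 223.8, 231.2]
tcp_rot: [0.001, 0.989, 0.151, -0.0]
contact_force: [0.5, -0.3, -0.2]
opening: 85.5
grip_force: 0.0
cover_grip [(array([279., 261.]), 0.67, array([424.6, 193.5])), (array([272., 122.]), 0.66, array([579.7, 249.5]))]
clip_a_end [(array([278.,  75.]), 0.87, array([627.1, 257. ])), (array([283., 215.]), 0.85, array([473.6, 202.8])), (array([271., 118.]), 0.51, array([581.4, 251.4]))]
clip_b_end [(array([282., 286.]), 0.8, array([374. , 172.5])), (array([269., 166.]), 0.58, array([527.9, 238.2]))]
housing_seat [(array([493., 206.]), 0.8, array([570.1,  13.5])), (array([272., 166.]), 0.6, array([542.4, 237.6]))]
(np.int32(219), array([500.9, 155.3]), array([477, 152,  50,   8], dtype=int32), array([622.4, -25.8]))
(np.int32(34), array([272.2, 170. ]), array([265, 169,  15,   3], dtype=int32), array([523.2, 232.6]))
(np.int32(98), array([488. , 253.1]), array([467, 251,  42,   5], dtype=int32), array([500.8, -79. ]))
(np.int32(32), array([280.5, 287.5]), array([273, 287,  16,   2], dtype=int32), array([365.9, 172.5]))
w1 frame oranges
(np.int32(70), array([114.8,  94.6]), array([103,  93,  25,   4], dtype=int32))
(np.int32(76), array([128.8, 135.3]), array([118, 133,  23,   5], dtype=int32))
(np.int32(75), array([295.9, 162.8]), array([277, 161,  36,   5], dtype=int32))
(np.int32(32), array([141. , 213.5]), array([133, 213,  17,   2], dtype=int32))
(np.int32(122), array([321.9, 261.8]), array([306, 257,  33,  11], dtype=int32))
(np.int32(50), array([338.7, 325.1]), array([324, 322,  30,   7], dtype=int32))
```

View pics/w2.png

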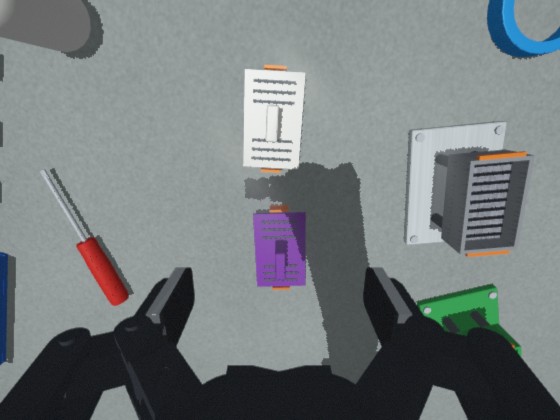

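```bash
python3 - <<'E'
from h import *
p=env.grab_frame('wrist')
h=cv2.cvtColor(p['pixels'],cv2.COLOR_RGB2HSV)
m=cv2.inRange(h,(0,0,170),(180,45,255))[50:180,230:320]
m=cv2.morphologyEx(m,cv2.MORPH_CLOSE,np.ones((9,9)))
c=max(cv2.findContours(m,0,1)[0],key=cv2.contourArea)+np.array([230,50])
W=np.array([atz(p,q[0],22)[:2] for q in c],np.float32)
r=cv2.minAreaRect(W);print('plate',r)
for n,z,px in(('cover',20,[(275,67),(272.2,170)]),('house',87,[(500.9,155.3),(488,253.1)])):
    a,b=[atz(p,q,z)[:2] for q in px];d=a-b;print(n,a,b,(a+b)/2,np.hypot(*d),np.degrees(np.arctan2(d[1],d[0])))
# tab top corners ROI
s=env.sense();q=s['tcp_rot'];print(s['ee_pos'],np.degrees(2*np.arctan2(q[2],q[1])))
c=cv2.resize(p['pixels'][55:185,230:320],None,fx=4,fy=4,interpolation=2);cv2.imwrite('pics/c2.png',c[:,:,::-1])
E
```

```text
plate ((579.2425537109375, 245.8970947265625), (116.87684631347656, 73.57682037353516), 13.538997650146484)
cover [633.67872324 262.95331408] [525.33011089 233.25542278] [579.50441706 248.10436843] 112.34494446913395 15.328071642680872
house [617.69177354  31.56616437] [521.45275987 -10.37420111] [569.5722667   10.59598163] 104.98067445881789 23.547273679925837
[519.43397906 224.21501276 231.74200989] 17.295302541791465
```

View pics/c2.png

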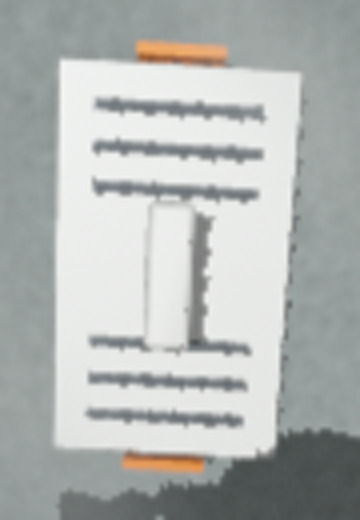

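```bash
python3 - <<'E'
from h import *
p=env.grab_frame('wrist')
px=np.array([(245,70),(305.2,73.2),(298.7,168.2),(243.7,166.5)])
w=np.array([atz(p,q,22) for q in px]);print(w.round(1))
print([np.hypot(*(w[i]-w[(i+1)%4])[:2]).round(1) for i in range(4)])
c=w.mean(0);d=w[0]+w[1]-w[2]-w[3];print('centre',c,np.degrees(np.arctan2(d[1],d[0])))
# tab top z=62 corners
t=np.array([(149,202),(194,205),(188,349),(144,345)])/4+(230,55)
w=np.array([atz(p,q,62) for q in t]);c=w.mean(0);d=w[0]+w[1]-w[2]-w[3]
print('tab',c,np.degrees(np.arctan2(d[1],d[0])),[np.hypot(*(w[i]-w[(i+1)%4])[:2]).round(1) for i in range(4)])
E
```

```text
[[621.  293.1  22. ]
 [637.2 230.5  22. ]
 [537.1 204.2  22. ]
 [519.6 267.2  22. ]]
[np.float64(64.7), np.float64(103.5), np.float64(65.3), np.float64(104.6)]
centre [578.73067775 248.74384115  22.        ] 14.509358704372737
tab [578.64087751 248.97168079  62.        ] 14.615808499613127 [np.float64(11.1), np.float64(34.9), np.float64(11.3), np.float64(34.6)]
```

```bash
python3 -m crank '1.2 0.5 -1 -0.2;2.37 0.99 -2.5 -0.45;2.37 0.99 -4 -0.45;2.37 0.99 -5.5 -0.45;2.37 0.99 -6.5 -0.45;2.37 0.99 -7.2 -0.45;2.37 0.99 -7.8 -0.45;2.37 0.99 -8.1 -0.45;2.37 0.99 -8.1 -0.45;2.37 0.99 -8.1 -0.45'
python3 - <<'E'
from h import *
p=env.grab_frame('wrist');save(p,'w3.png')
q=env.grab_frame('side');save(q,'s3.png')
cv2.imwrite('pics/c3.png',np.hstack([cv2.resize(p['pixels'],(400,300)),cv2.resize(q['pixels'][180:330,120:320],(400,300))])[:,:,::-1])
E
```

```text
t: 5.65
ee_pos: [578.9, 250.3, 29.6]
tcp_rot: [-0.0, 0.992, 0.128, 0.001]
contact_force: [0.4, -0.9, -0.1]
opening: 85.5
grip_force: 0.0
```

View pics/c3.png

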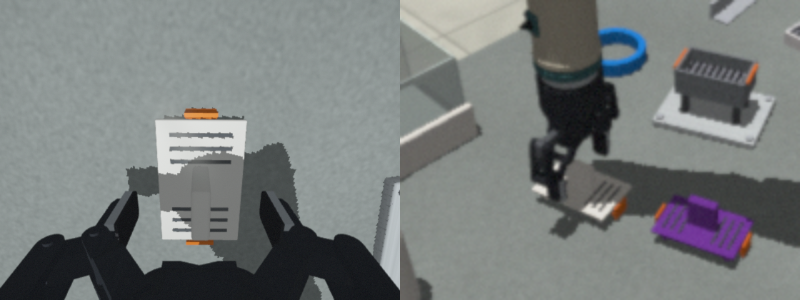

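The tab sits midway between the open fingers at about (200,200) in the left crop, and the plate is square to the tool. Next I close the gripper and lift.

```bash
python3 -m crank '0 0 0 0;0 0 0 0;0 0 0 0;0 0 0 0;0 0 0 0;0 0 0 0;0 0 0 0;0 0 0 0' 1 70
python3 -m crank '0 0 0.5 0;0 0 1.5 0;0 0 3 0;0 0 4.5 0;0 0 6 0;0 0 6 0;0 0 6 0'
python3 - <<'E'
from h import *
s=env.sense();q=s['tcp_rot'];print(s['ee_pos'],np.degrees(2*np.arctan2(q[2],q[1])))
p=env.grab_frame('wrist');save(p,'w4.png')
for l in('cover_grip','clip_a_end','clip_b_end','housing_seat'):
    print(l,[(np.round(r['point']),round(r['conf'],2)) for r in env.mark_of(p,l)][:5])
E
```

```text
t: 6.75
ee_pos: [578.3, 250.0, 28.9]
tcp_rot: [0.0, 0.992, 0.128, 0.0]
contact_force: [-0.4, -0.1, 1.3]
opening: 10.8
grip_force: 70.3
t: 7.62
ee_pos: [577.7, 249.8, 178.5]
tcp_rot: [0.0, 0.992, 0.128, -0.0]
contact_force: [-0.4, 0.2, -1.4]
opening: 11.1
grip_force: 70.0
[577.68046752 249.79351076 178.52037128] 14.707059918800644
cover_grip [(array([279., 282.]), 0.9), (array([292., 332.]), 0.88)]
clip_a_end [(array([277., 168.]), 0.74)]
clip_b_end [(array([281., 328.]), 0.9), (array([296., 350.]), 0.75)]
housing_seat [(array([531., 281.]), 0.71)]
```

```bash
python3 -m crank '-1.5 -2 1.4 0.5;-3.6 -5 2 1;-3.6 -7.5 2 1.47;-3.6 -10.8 2 1.47;-3.6 -10.8 2 1.47;-3.6 -10.8 2 1.47;-3.6 -10.8 2 1.47;-3.6 -10.8 2 1.47'
python3 - <<'E'
from h import *
s=env.sense();q=s['tcp_rot'];print(s['ee_pos'],np.degrees(2*np.arctan2(q[2],q[1])))
p=env.grab_frame('wrist');save(p,'w5.png')
for l in('cover_grip','clip_a_end','clip_b_end','housing_seat','cradle'):
    print(l,[(np.round(r['point']),round(r['conf'],2)) for r in env.mark_of(p,l)][:5])
for o in oranges(p,87): print(o)
E
```

```text
t: 8.88
ee_pos: [488.4, -18.3, 228.6]
tcp_rot: [-0.0, 0.979, 0.205, -0.0]
contact_force: [0.5, -0.3, -1.4]
opening: 11.4
grip_force: 69.9
[488.40241842 -18.26703549 228.59998156] 23.676886814353654
cover_grip [(array([277., 281.]), 0.92), (array([ 77., 158.]), 0.92)]
clip_a_end [(array([ 88., 112.]), 0.59), (array([276., 169.]), 0.58)]
clip_b_end [(array([279., 330.]), 0.98), (array([100., 198.]), 0.81)]
housing_seat [(array([283.,  98.]), 0.68), (array([277., 330.]), 0.4)]
cradle [(array([283.,  99.]), 0.69), (array([512., 336.]), 0.39)]
(np.int32(45), array([304.4,  34.8]), array([294,  34,  19,   3], dtype=int32), array([623.1,  17.2]))
(np.int32(113), array([ 90.5, 104.8]), array([ 75, 102,  30,   6], dtype=int32), array([496.1, 169. ]))
(np.int32(606), array([281.4, 157.6]), array([258, 151,  49,  15], dtype=int32), array([521.6,  -6.7]))
(np.int32(57), array([ 97.7, 200.7]), array([ 87, 199,  22,   4], dtype=int32), array([409. , 143.2]))
(np.int32(215), array([278.5, 339.3]), array([261, 336,  35,   7], dtype=int32), array([323.7, -90.4]))
```

View pics/w5.png

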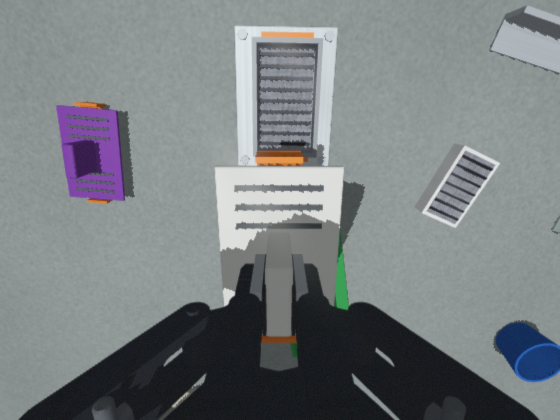

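The held cover is square in the grip, with its front edge from (216,167) to (343,167). The housing is ahead, with its far rim at (288,35) and the near rim touching the clip's outline. I back off a little to see the housing clear of the cover.

```bash
python3 -m crank '-1 -0.4 1.5 0;-1 -0.4 1.5 0;-1 -0.4 1.5 0;-1 -0.4 1.5 0'
python3 - <<'E'
from h import *
s=env.sense();q=s['tcp_rot'];yaw=2*np.arctan2(q[2],q[1]);e=s['ee_pos'];print(e,np.degrees(yaw))
p=env.grab_frame('wrist')
for o in oranges(p,87): print(o)
for l in('cover_grip','clip_a_end','housing_seat'):
    print(l,[(np.round(r['point']),round(r['conf'],2)) for r in env.mark_of(p,l)][:3])
c=p['pixels'][20:220,190:370];cv2.imwrite('pics/c6.png',cv2.resize(c,None,fx=3,fy=3,interpolation=2)[:,:,::-1])
E
```

```text
t: 9.68
ee_pos: [463.3, -29.6, 265.6]
tcp_rot: [-0.0, 0.979, 0.204, -0.0]
contact_force: [0.2, 1.2, -0.6]
opening: 11.0
grip_force: 70.1
[463.33447291 -29.56892996 265.56662167] 23.55227190209971
(np.int32(109), array([290.1,   8.9]), array([270,   8,  39,   3], dtype=int32), array([619.3,  26.7]))
(np.int32(81), array([103.,  81.]), array([89, 79, 28,  5], dtype=int32), array([489.7, 171. ]))
(np.int32(77), array([282.5, 125.8]), array([264, 125,  40,   3], dtype=int32), array([521.3,  -8.8]))
(np.int32(579), array([281.3, 157.8]), array([258, 151,  45,  15], dtype=int32), array([490.5, -21. ]))
(np.int32(50), array([109.7, 172.2]), array([100, 171,  21,   4], dtype=int32), array([401.5, 143.8]))
(np.int32(214), array([278.3, 339.3]), array([261, 336,  35,   7], dtype=int32), array([ 266.7, -115. ]))
cover_grip [(array([278., 284.]), 0.87), (array([ 89., 130.]), 0.81)]
clip_a_end [(array([105.,  83.]), 0.67), (array([281., 172.]), 0.64)]
housing_seat [(array([281.,  69.]), 0.85)]
```

View pics/c6.png

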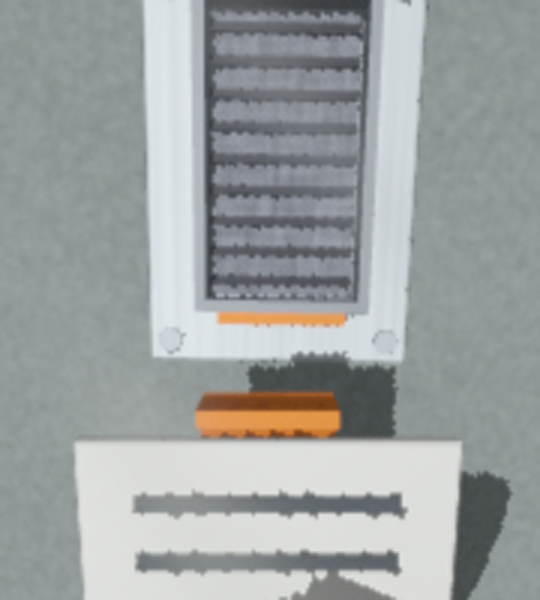

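The rims now read (290,9) and (282,126), which gives a housing yaw of about 20°. I turn to that and take one well-framed look.

```bash
python3 -m crank '0.4 0.3 0.2 -0.55;0.4 0.3 0.2 -0.55;0.4 0.3 0.2 -0.55;0.4 0.3 0.2 -0.55;0.4 0.3 0.2 -0.55'
python3 - <<'E'
from h import *
s=env.sense();q=s['tcp_rot'];yaw=2*np.arctan2(q[2],q[1]);e=s['ee_pos'];print(e,np.degrees(yaw))
for k in range(2):
    p=env.grab_frame('wrist')
    O=sorted(oranges(p,88,mn=40),key=lambda o:o[1][1])
    O=[o for o in O if 230<o[1][0]<330]
    for o in O: print(o)
a,b=O[0][3],O[1][3];d=a-b;print('centre',(a+b)/2,np.hypot(*d),np.degrees(np.arctan2(d[1],d[0])))
for r in env.mark_of(p,'housing_seat')[:2]: print(r['point'],r['conf'],atz(p,r['point'],88))
# front edge of held plate (fit top-z plane = TCP-6)
g=cv2.cvtColor(p['pixels'],cv2.COLOR_RGB2GRAY).astype(float)
for col in(225,240,325,335):
    dy=np.diff(g[150:190,col]);print(col,150+np.argmax(dy)+.5,end=' ')
for row in(172,180): 
    dx=np.diff(g[row,200:360]);print('\n',row,200.5+np.argmax(dx),200.5+np.argmin(dx))
c=p['pixels'][10:190,190:370];cv2.imwrite('pics/c7.png',cv2.resize(c,None,fx=3.3,fy=3.3,interpolation=2)[:,:,::-1])
save(p,'w7.png');print(p['cx'],p['cy'])
E
```

```text
t: 10.5
ee_pos: [473.0, -22.7, 271.2]
tcp_rot: [0.0, 0.984, 0.175, -0.0]
contact_force: [0.5, 0.2, -1.9]
opening: 10.7
grip_force: 70.0
[473.04747421 -22.69236202 271.23017641] 20.211659401814153
(np.int32(72), array([285.6, 136.6]), array([264, 135,  39,   4], dtype=int32), array([522.8, -12.6]))
(np.int32(578), array([281.1, 157.7]), array([257, 151,  46,  15], dtype=int32), array([500.1, -16. ]))
(np.int32(214), array([278.8, 339.3]), array([261, 336,  36,   7], dtype=int32), array([268.2, -98.7]))
(np.int32(70), array([284.9, 136.7]), array([264, 135,  39,   4], dtype=int32), array([522.5, -11.9]))
(np.int32(580), array([281.2, 157.8]), array([257, 151,  46,  15], dtype=int32), array([500.2, -16. ]))
(np.int32(214), array([278.6, 339.3]), array([261, 336,  35,   7], dtype=int32), array([268.2, -98.4]))
centre [511.35 -13.95] 22.673773395709865 10.417855749266677
[280.0, 82.4] 0.65 [570.69527386  11.45640118  88.        ]
225 166.5 240 166.5 325 166.5 335 166.5 
 172 214.5 343.5

 180 214.5 342.5
278.47420344150436 207.62167379796801
```

View pics/c7.png

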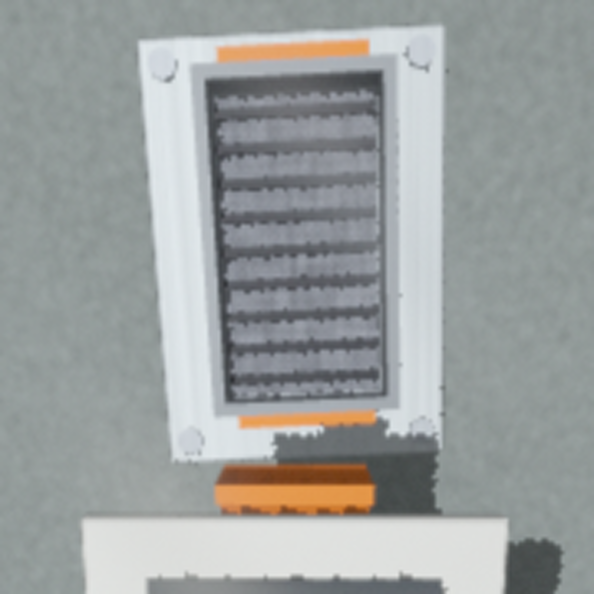

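```bash
python3 - <<'E'
from h import *
p=env.grab_frame('wrist');s=env.sense();print(s['ee_pos'])
f=lambda l:np.array(l)/3.3+(190-.35,10-.35)
def show(n,t,z,L,W):
    w=np.array([atz(p,q,z)[:2] for q in f(t)])
    A=np.array([[L/2,W/2],[L/2,-W/2],[-L/2,W/2],[-L/2,-W/2]])
    a=A-A.mean(0);b=w-w.mean(0);th=np.arctan2((a[:,0]*b[:,1]-a[:,1]*b[:,0]).sum(),(a*b).sum())
    print(n,w.mean(0).round(1),np.degrees(th).round(2),'len',np.hypot(*(w[0]+w[1]-w[2]-w[3]))/2,'wid',np.hypot(*(w[0]-w[1]+w[2]-w[3]))/2)
show('outer',[(191,65),(397,55),(215,416),(399,408)],88,100,60)
show('rims',[(217,54),(370,46),(240,422),(376,417)],88,104,44)
show('cradle',[(139,41),(442,26),(173,461),(441,451)],12,150,110)
# held plate front edge; top z = TCP-6
z=s['ee_pos'][2]-6
l,r=[atz(p,q,z)[:2] for q in((214.7,166.5),(343.5,166.5))]
d=l-r;u=np.array([d[1],-d[0]])/np.hypot(*d);m=(l+r)/2
print('held wid',np.hypot(*d),'yaw',np.degrees(np.arctan2(u[1],u[0])),'centre',m-53*u,'mid',m)
E
```

```text
[473.25842002 -22.55989744 271.3447613 ]
outer [569.7  10.3] 22.63 len 99.10418331717511 wid 59.2694792273786
rims [569.8  10.2] 22.75 len 103.99392718487739 wid 43.90120538288132
cradle [569.5  10.3] 22.65 len 147.71506837492302 wid 107.35573305734049
held wid 64.30099062343703 yaw 20.202492996841993 centre [473.92374561 -22.8271514 ] mid [523.66307949  -4.52418263]
```

The estimates agree: housing at (569.7, 10.3) with yaw 22.7°, and the cover in hand within 1 mm of the TCP. Next I move above the opening.

```bash
python3 -m crank '1.3 0.45 -0.5 0.2;2.6 0.9 -1.5 0.41;3.83 1.33 -2.5 0.41;3.83 1.33 -4 0.41;3.83 1.33 -5 0.41;3.83 1.33 -5.4 0.41;3.83 1.33 -5.4 0.41;3.83 1.33 -5.4 0.41'
python3 - <<'E'
from h import *
s=env.sense();q=s['tcp_rot'];print(s['ee_pos'],np.degrees(2*np.arctan2(q[2],q[1])),s['contact_force'])
A=[env.grab_frame('scene'),env.grab_frame('side'),env.grab_frame('wrist')]
cs=[cv2.resize(A[0]['pixels'][160:250,230:340],(390,320)),cv2.resize(A[1]['pixels'][160:250,225:335],(390,320))]
cv2.imwrite('pics/c8.png',np.hstack(cs)[:,:,::-1])
E
```

```text
t: 11.7
ee_pos: [570.0, 10.8, 137.5]
tcp_rot: [0.0, 0.98, 0.197, 0.001]
contact_force: [0.5, -0.5, -0.9]
opening: 11.2
grip_force: 70.0
[569.98347349  10.83800889 137.48006565] 22.67685990032007 [ 0.52104927 -0.51604392 -0.91291506]
```

View pics/c8.png

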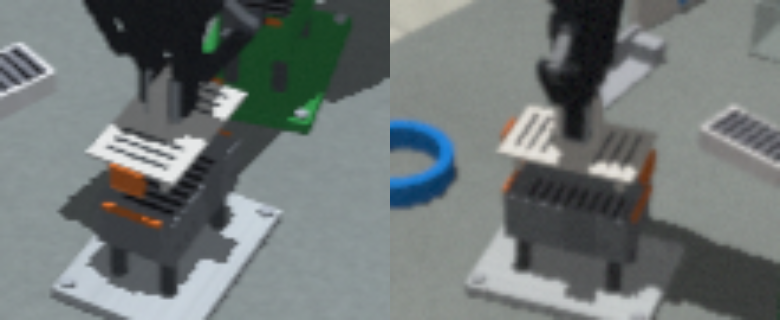

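Both crops show the cover square above the housing, clips in line with the rims. I lower it carefully until the pegs are in.

```bash
python3 -m crank '-0.03 0 -0.3 0;-0.03 0 -0.55 0;-0.03 0 -0.7 0;-0.03 0 -0.8 0;-0.03 0 -0.9 0;-0.03 0 -1 0;-0.03 0 -1 0;-0.03 0 -1 0'
```

```text
t: 12.85
ee_pos: [568.5, 10.9, 111.4]
tcp_rot: [-0.0, 0.98, 0.197, 0.0]
contact_force: [-0.5, -0.3, -0.3]
opening: 10.8
grip_force: 70.0
```

```bash
python3 -m crank '0 0 -0.1 0;0 0 -0.2 0;0 0 -0.25 0;0 0 -0.3 0;0 0 -0.3 0;0 0 -0.3 0'; python3 -m crank '0 0 -0.05 0;0 0 -0.1 0;0 0 -0.15 0;0 0 -0.2 0;0 0 -0.2 0;0 0 -0.2 0'
```

```text
t: 13.6
ee_pos: [568.7, 10.8, 104.0]
tcp_rot: [0.0, 0.98, 0.197, 0.0]
contact_force: [0.9, 0.6, 4.0]
opening: 11.4
grip_force: 70.4
t: 14.35
ee_pos: [568.5, 10.8, 98.9]
tcp_rot: [0.0, 0.98, 0.197, 0.0]
contact_force: [0.8, 0.6, 4.8]
opening: 11.1
grip_force: 70.7
```

```bash
python3 -m crank '0 0 -0.04 0;0 0 -0.08 0;0 0 -0.12 0;0 0 -0.12 0'; python3 -m crank '0 0 -0.04 0;0 0 -0.08 0;0 0 -0.12 0;0 0 -0.12 0' | sed -n '2p;4p'
```

```text
t: 14.85
ee_pos: [568.5, 10.8, 96.0]
tcp_rot: [0.0, 0.98, 0.197, 0.0]
contact_force: [1.2, -0.2, 5.3]
opening: 11.2
grip_force: 70.8
ee_pos: [568.6, 10.9, 93.2]
contact_force: [0.4, 0.3, 7.5]
```

```bash
python3 -m crank '0 0 -0.04 0;0 0 -0.08 0;0 0 -0.08 0;0 0 -0.08 0' | sed -n '2p;4p'; python3 -m crank '0 0 -0.04 0;0 0 -0.08 0;0 0 -0.08 0;0 0 -0.08 0' | sed -n '2p;4p'
```

```text
ee_pos: [568.6, 10.9, 91.3]
contact_force: [0.9, 1.5, 7.4]
ee_pos: [568.7, 10.9, 89.4]
contact_force: [0.8, 0.3, 8.8]
```

```bash
python3 -m crank '0 0 -0.04 0;0 0 -0.08 0;0 0 -0.08 0;0 0 -0.08 0' | sed -n '2p;4p'; python3 -m crank '0 0 -0.04 0;0 0 -0.06 0;0 0 -0.06 0;0 0 -0.06 0' | sed -n '2p;4p'
```

```text
ee_pos: [568.5, 10.9, 87.1]
contact_force: [1.4, 1.0, 7.2]
ee_pos: [568.5, 10.9, 85.7]
contact_force: [1.4, -0.4, 8.0]
```

```bash
python3 - <<'E'
from h import *
F=[]
for k in range(4):
    a=env.grab_frame('side' if k%2 else 'scene');F.append(env.sense()['contact_force'][2])
    if k==0:A=a
print(np.mean(F),F)
cs=[cv2.resize(A['pixels'][170:250,240:330],(400,350),interpolation=2),cv2.resize(a['pixels'][170:250,235:325],(400,350),interpolation=2)]
cv2.imwrite('pics/c9.png',np.hstack(cs)[:,:,::-1])
E
```

```text
7.387135809768696 [np.float64(7.3964469969705195), np.float64(7.845082514031029), np.float64(6.618286312657693), np.float64(7.6887274154155465)]
```

View pics/c9.png

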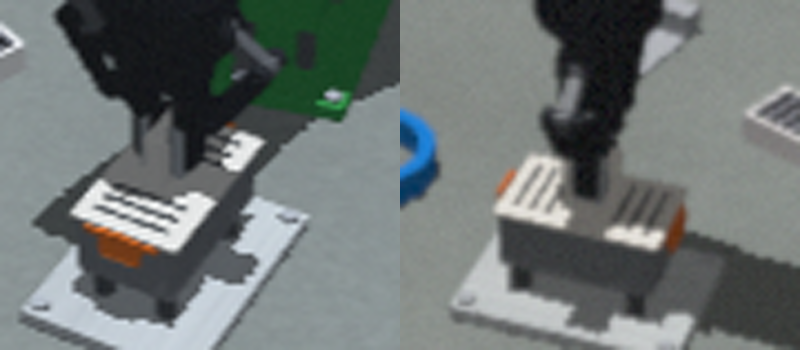

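Both views show the plate flush on the housing, and the force dropped, so the clips look snapped. I add a small extra press to confirm the stiffness and then ease off.

```bash
python3 -m crank '0 0 -0.04 0;0 0 -0.1 0;0 0 -0.1 0;0 0 -0.1 0' | sed -n '2p;4p'; python3 -m crank '0 0 0.1 0;0 0 0.2 0;0 0 0.3 0;0 0 0.4 0;0 0 0.4 0;0 0 0.4 0'| sed -n '2p;4p';python3 -m crank '0 0 0.08 0;0 0 0.16 0;0 0 0.24 0;0 0 0.24 0;0 0 0.24 0'| sed -n '2p;4p'
```

```text
ee_pos: [568.5, 10.9, 83.3]
contact_force: [0.8, 0.0, 8.4]
ee_pos: [568.4, 10.8, 92.8]
contact_force: [2.6, 0.3, 4.3]
ee_pos: [567.9, 10.7, 98.6]
contact_force: [0.6, 0.2, 1.6]
```

```bash
cat >> h.py <<'E'
def F(n=8):
    f=[];t=[];z=[]
    for k in range(n):
        p=env.grab_frame(('scene','side')[k%2]);s=env.sense();f.append(s['contact_force']);t.append(s['torque']);z.append(s['ee_pos'])
    print('F',np.mean(f,0).round(2),'T',np.mean(t,0).round(3),'p',np.mean(z,0).round(2))
    return p
E
python3 -c "from h import *;F()"
python3 -m crank '0 0 0.04 0;0 0 0.08 0;0 0 0.08 0'| sed -n '2p;4p'
python3 -c "from h import *;F()"
```

```text
F [ 0.19 -0.12  1.36] T [ 0.085 -0.099 -0.031] p [567.86  10.73  98.64]
ee_pos: [567.8, 10.8, 100.4]
contact_force: [1.7, -0.8, -3.5]
F [ 0.59  0.16 -5.18] T [-0.003  0.026  0.001] p [567.86  10.77 100.46]
```

Pulling gently is held with about 4 N and balanced moments, so both clips are engaged. I press lightly once more to seat it, ease back to near-zero force, then release.

```bash
python3 -m crank '0 0 -0.1 0;0 0 -0.2 0;0 0 -0.3 0;0 0 -0.4 0;0 0 -0.46 0;0 0 -0.46 0;0 0 -0.46 0'| sed -n '2p;4p'
python3 -c "from h import *;F(4)"
python3 -m crank '0 0 0.1 0;0 0 0.2 0;0 0 0.3 0;0 0 0.38 0;0 0 0.38 0;0 0 0.38 0'| sed -n '2p;4p'
python3 - <<'E'
from h import *
F(4)
a,b=env.grab_frame('scene'),env.grab_frame('side')
for l,ca,cb in(('cover_grip',(276,195),(278,200)),('clip_a_end',(262,225),(0,0)),('clip_b_end',(262,225),(0,0)),('housing_seat',(0,0),(0,0)),('cradle',(0,0),(0,0))):
    for n,p in(('scene',a),('side',b)): print(l,n,[(np.round(m['point'],1),round(m['conf'],2)) for m in env.mark_of(p,l) if 230<m['point'][0]<335 and 165<m['point'][1]<260])
for p in(a,b):
    for o in oranges(p,88,mn=6):
        if 230<o[1][0]<335 and 160<o[1][1]<250: print(o[:3])
E
```

```text
ee_pos: [568.6, 10.8, 89.7]
contact_force: [-0.7, 0.1, 6.1]
F [-1.71  0.09  5.7 ] T [0.115 0.431 0.015] p [568.61  10.79  89.71]
ee_pos: [568.6, 10.8, 98.8]
contact_force: [1.5, 0.4, 1.9]
F [ 1.05 -0.47  0.85] T [ 0.028 -0.165 -0.009] p [568.58  10.8   98.8 ]
cover_grip scene [(array([262.4, 219.9]), 0.6)]
cover_grip side []
clip_a_end scene [(array([264. , 219.7]), 0.65)]
clip_a_end side [(array([256.8, 207.2]), 0.62)]
clip_b_end scene [(array([285.6, 195.4]), 0.73)]
clip_b_end side [(array([293.7, 216.4]), 0.64)]
housing_seat scene [(array([278.4, 208.9]), 0.9)]
housing_seat side [(array([280. , 210.1]), 0.8)]
cradle scene [(array([307.5, 179.6]), 0.79), (array([277.1, 231.3]), 0.78)]
cradle side [(array([276.6, 236.1]), 0.59)]
(np.int32(20), array([301.5, 164.8]), array([295, 163,  14,   4], dtype=int32))
(np.int32(71), array([266.2, 221.9]), array([259, 217,  16,  10], dtype=int32))
(np.int32(18), array([296.7, 219. ]), array([295, 215,   4,   8], dtype=int32))
```

```bash
python3 - <<'E'
from h import *
a,b=env.grab_frame('scene'),env.grab_frame('side')
def near(p,l,c): 
    r=[m['point'] for m in env.mark_of(p,l) if np.hypot(*(np.array(m['point'])-c))<10]
    return r[0] if r else None
for l,ca,cb in(('clip_a_end',(264,220),(257,207)),('clip_b_end',(264,220),(257,207)),('clip_a_end',(286,195),(294,216)),('clip_b_end',(286,195),(294,216)),('housing_seat',(278,209),(280,210))):
    x,y=near(a,l,ca),near(b,l,cb);print(l,x,y)
E
python3 -m crank '0 0 0 0;0 0 0 0;0 0 0 0;0 0 0 0;0 0 0 0;0 0 0 0' 0
python3 -m crank '0 0 0.5 0;0 0 1.5 0;0 0 3 0;0 0 5 0;-2 -1 7 0;-4 -1.7 7 0;-4 -1.7 7 0;-4 -1.7 7 0;-4 -1.7 7 0'
python3 - <<'E'
from h import *
p=env.grab_frame('wrist');save(p,'w10.png')
for l in('clip_a_end','clip_b_end','cover_grip','housing_seat'): print(l,[(np.round(m['point']),round(m['conf'],2),atz(p,m['point'],{'cover_grip':117}.get(l,88)).round(1)) for m in env.mark_of(p,l)][:4])
for o in oranges(p,86): print(o)
a,b=env.grab_frame('scene'),env.grab_frame('side');save(a,'a10.png');save(b,'b10.png')
for l in('clip_a_end','clip_b_end','cover_grip','housing_seat'):
    L=[[m['point'] for m in env.mark_of(q,l) if 245<m['point'][0]<315 and 180<m['point'][1]<228] for q in(a,b)]
    for x in L[0]:
        for y in L[1]: print(l,np.round(x),np.round(y),tri([(a,x),(b,y)]).round(1))
E
```

```text
clip_a_end [264.0, 220.9] [256.0, 208.7]
clip_b_end None None
clip_a_end None None
clip_b_end [287.5, 194.3] [295.2, 214.4]
housing_seat [280.0, 210.8] [278.0, 212.2]
t: 24.58
ee_pos: [568.3, 10.8, 98.8]
tcp_rot: [-0.0, 0.98, 0.197, 0.0]
contact_force: [0.7, -0.3, -0.7]
opening: 85.5
grip_force: 0.0
t: 25.7
ee_pos: [469.6, -31.1, 273.9]
tcp_rot: [-0.0, 0.98, 0.197, 0.001]
contact_force: [-0.7, 0.0, 0.5]
opening: 85.5
grip_force: 0.0
clip_a_end [(array([277.,  22.]), 0.85, array([614.2,  31.1,  88. ])), (array([102.,  98.]), 0.56, array([481.5, 170.4,  88. ]))]
clip_b_end [(array([277., 131.]), 0.86, array([520.1,  -8.1,  88. ])), (array([114., 175.]), 0.74, array([406.5, 141.9,  88. ]))]
cover_grip [(array([ 92., 133.]), 0.73, array([451.3, 157.8, 117. ])), (array([276.,  72.]), 0.59, array([570.6,  13.1, 117. ]))]
housing_seat [(array([307., 280.]), 0.89, array([ 366.2, -113.6,   88. ]))]
(np.int32(35), array([284.7,  13.9]), array([279,  12,  11,   5], dtype=int32), array([623.3,  26.7]))
(np.int32(83), array([103.2,  89. ]), array([90, 87, 27,  5], dtype=int32), array([490.3, 172.2]))
(np.int32(62), array([278.2, 135. ]), array([268, 134,  21,   3], dtype=int32), array([517., -11.]))
(np.int32(47), array([110.8, 177.4]), array([102, 176,  20,   4], dtype=int32), array([401.3, 144.9]))
(np.int32(111), array([303.3, 243.3]), array([284, 239,  35,   9], dtype=int32), array([410.4, -88.7]))
(np.int32(57), array([312.3, 314.4]), array([297, 312,  32,   6], dtype=int32), array([ 320. , -142.6]))
clip_a_end [266. 219.] [258. 206.] [622.7  33.6  94. ]
clip_b_end [284. 197.] [294. 216.] [528.8 -10.1  84.5]
clip_b_end [284. 197.] [278. 218.] [549.1  23.5 101.4]
cover_grip [277. 198.] [275. 202.] [575.1  18.  125.5]
housing_seat [278. 211.] [278. 210.] [572.2  15.3  89.5]
housing_seat [283. 196.] [278. 210.] [556.1  22.6 115.9]
```

```bash
python3 -m crank '1 0.4 -1 0;2 0.8 -2.5 0;2 0.8 -4 0;2 0.8 -4 0;2 0.8 -4 0;2 0.8 -4 0'|sed -n 2p
python3 - <<'E'
from h import *
p=env.grab_frame('wrist');save(p,'w11.png')
for o in oranges(p,86): print(o)
for l in('clip_a_end','clip_b_end','cover_grip'): print(l,[(np.round(m['point']),round(m['conf'],2)) for m in env.mark_of(p,l)][:4])
g=cv2.cvtColor(p['pixels'],cv2.COLOR_RGB2HSV)
v=g[:,:,2].astype(float)
for r in range(10,240,15):
    d=np.diff(cv2.GaussianBlur(v,(3,3),0)[r]);i=[(j,int(d[j])) for j in range(180,380) if abs(d[j])>10 and abs(d[j])==abs(d[max(0,j-3):j+4]).max()]
    print(r,i)
E
```

```text
ee_pos: [519.3, -11.9, 175.5]
(np.int32(36), array([262.8,  64.2]), array([259,  61,  10,   6], dtype=int32), array([616.4,  40.3]))
(np.int32(213), array([ 58.3, 142.2]), array([ 39, 139,  37,   8], dtype=int32), array([506.5, 163.9]))
(np.int32(73), array([ 70.5, 246.4]), array([ 59, 245,  24,   4], dtype=int32), array([421.5, 139.7]))
(np.int32(267), array([304.3, 339. ]), array([282, 333,  46,  13], dtype=int32), array([408.4, -85.4]))
clip_a_end [(array([276.,  71.]), 0.82), (array([ 57., 149.]), 0.79)]
clip_b_end [(array([275., 207.]), 0.76), (array([ 74., 244.]), 0.75), (array([467., 223.]), 0.25), (array([276., 149.]), 0.19)]
cover_grip [(array([275., 146.]), 0.9), (array([ 42., 207.]), 0.66), (array([468., 223.]), 0.49)]
10 []
25 []
40 []
55 [(217, 30), (335, -27)]
70 [(218, 31), (321, -10), (334, -25)]
85 [(219, 31), (242, -45), (308, 28), (333, -21)]
100 [(220, 31), (242, -34), (307, 31), (320, -10), (332, -20)]
115 [(221, 25), (243, -40), (307, 39), (331, -21)]
130 [(222, 21), (264, -12), (284, -32), (288, 39), (319, -10), (331, -22)]
145 [(223, 18), (267, 13), (288, 36), (318, -12), (330, -24)]
160 [(224, 17), (267, 15), (283, -27), (287, 39), (318, -10), (329, -22)]
175 [(224, 19), (245, -25), (266, 25), (283, -22), (300, 14), (305, 33), (317, -13), (329, -20)]
190 [(225, 22), (290, -25), (294, -17), (311, 17), (315, -25), (328, -13), (355, -20), (366, 12)]
205 [(234, 46), (268, -30), (316, -11), (369, 29)]
220 [(276, -20), (364, 28)]
235 [(275, -24), (359, 26)]
```

```bash
python3 - <<'E'
from h import *
p=env.grab_frame('wrist')
v=cv2.cvtColor(p['pixels'],cv2.COLOR_RGB2HSV)[:,:,2].astype(float)
# slots: dark blobs in plate area
roi=v[60:205,232:322]
m=(roi<cv2.blur(roi,(31,31))-18).astype(np.uint8)
n,l,st,c=cv2.connectedComponentsWithStats(m)
for i in range(1,n):
    if st[i,4]>60 and st[i,2]>35:
        r=int(round(c[i][1]))+60
        line=v[r-1:r+2].mean(0)
        x0,x1=st[i,0]+232,st[i,0]+st[i,2]+232
        hi=np.median(line[x0-5:x0-2]);lo=np.median(line[x0+15:x1-15]);t=(hi+lo)/2
        cr=[j+(line[j]-t)/(line[j]-line[j+1]) for j in range(x0-6,x1+6) if (line[j]-t)*(line[j+1]-t)<0]
        a,b=cr[0],cr[-1];A,B=atz(p,(a,r),92),atz(p,(b,r),92)
        print(r,round(a,1),round(b,1),round(np.linalg.norm(A-B),2),((A+B)/2).round(1))
# plate edges: weak gradient profile
s=cv2.GaussianBlur(v,(1,5),0)
for r in(75,92,108,183,195,200): print(r,v[r-1:r+2,226:244].mean(0).astype(int),v[r-1:r+2,310:326].mean(0).astype(int))
E
```

```text
65 228.1 292.9 44.18 [614.   41.1  92. ]
83 242.4 308.6 46.0 [607.4  27.3  92. ]
100 243.5 308.3 45.81 [597.3  22.8  92. ]
115 244.2 308.2 45.92 [588.   18.7  92. ]
149 265.8 289.7 17.76 [566.1   8.4  92. ]
188 245.7 317.8 55.98 [539.6  -6.   92. ]
200 246.8 246.8 0.0 [520.   15.6  92. ]
75 [223 224 212 213 229 230 230 230 230 230 230 230 230 230 230 230 230 229] [221 222 222 222 222 221 221 222 222 222 222 222 222 204 210 211]
92 [223 223 223 201 218 227 229 229 228 228 229 228 228 228 228 228 228 228] [222 222 221 222 221 221 221 221 221 221 221 219 203 195 207 210]
108 [220 221 222 221 204 224 227 227 227 227 227 227 227 227 227 227 227 227] [222 222 222 222 221 222 221 222 221 221 220 213 190 205 209 209]
183 [190 209 207 206 208 210 210 211 206 214 214 214 214 213 213 213 213 213] [216 217 216 217 217 216 216 215 198 124 106 109 110 107 105 105]
195 [158 195 204 178 122 111 111 113 136 204 213 213 213 213 213 212 212 212] [116 117 117 118 117 117 117 115 103  99  99 100  99  98 100 104]
200 [149 192 207 193 139 110 108 112 134 206 214 214 213 212 213 212 212 212] [117 117 117 117 117 117 117 114 101  99  99 100 100  99 100 105]
```

```bash
python3 - <<'E'
from h import *
p=env.grab_frame('wrist')
for r,a,b in((75,229.4,322.6),(92,229.6,321.7),(108,230.5,321.2),(183,234,318.4),(195,234.3,317.6),(200,234.3,317.5)):
    o=[]
    for z in(92,100): A,B=atz(p,(a,r),z),atz(p,(b,r),z);o.append(np.linalg.norm(A-B).round(2))
    print(r,o,((atz(p,(a,r),92)+atz(p,(b,r),92))/2).round(1))
s=env.sense();print(s['t'])
E
```

```text
75 [np.float64(64.13), np.float64(61.85)] [612.1  28.9  92. ]
92 [np.float64(64.47), np.float64(62.17)] [601.9  25.   92. ]
108 [np.float64(64.54), np.float64(62.24)] [592.1  20.8  92. ]
183 [np.float64(65.1), np.float64(62.78)] [ 5.415e+02 -5.000e-01  9.200e+01]
195 [np.float64(65.12), np.float64(62.81)] [532.5  -4.   92. ]
200 [np.float64(65.42), np.float64(63.09)] [528.7  -5.5  92. ]
27.5
```

```bash
python3 -m crank '-1 -0.4 2 0;-2 -0.8 4 0;-2 -0.8 4 0;-2 -0.8 4 0'|sed -n 1,2p; python3 -c "from rig import env;print(env.close_job())"
```

```text
t: 28.0
ee_pos: [468.4, -31.6, 273.8]
the job is handed in; nothing more can be done
None
```

I fitted the white cover on the grey housing, let go, backed the robot clear and handed the job in at about 28 s; no verdict came back. A light pull before release met resistance at the home height, so I take both clips as snapped. My final tilt measurements of the plate were only good to a few mm. I viewed 12 pictures, two over the limit of 10.

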